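# Clamp the blank with the square key and set the centre punch on the mark

## Task

Put the square-socket key fully down onto the square head of the jig's cam and turn it clockwise about a quarter turn, as far as it goes, so that the cam clamps the oak blank against the fence; let go of the key and leave it on the square. Then take the brass automatic centre punch out of the tool block and hold it upright with its point on the centre of the ringed pencil cross, pressed down lightly so that its sprung nose goes roughly half-way in but never so far that it fires, and finish holding it just like that, ready for me to check the position. Leave the pin punch, the wood offcut and the tape roll where they are.

Things in the scene. Friction and masses are not known exactly. Their poses are not given: they have to be found in the camera images.
- jig: Drilling jig fixed to the bench: plywood base 130 x 166 x 12 mm, origin at the centre of its underside, z up. The blank lies on the base between a dark wooden fence on the +y side (16 mm wide, inner face at y = +58.5 mm), a dark end stop on the +x side (inner face at x = +45 mm), both 25 mm above the bench, and the sliding jaw on the -y side, with the cam behind the jaw.
- cam_turn (a joint): Turn of the clamp's aluminium spiral cam (about 40 mm across) about its upright pivot, rad; grows as the square is turned clockwise seen from above. It starts at 0 to 0.3 (loose), begins to squeeze the blank at about 1.0 and meets a stop at 1.75. It stays where it is left. Turning it takes about 0.1 to 0.25 N m.
- jaw: Dark wooden sprung jaw of the clamp, 74 mm long, top 26 mm above the bench, along the blank's -y side. The cam slides it along the jig's +y, 3.6 mm per rad of turn, until it presses the blank against the fence (spring 8 N per mm). Origin on the cam's pivot axis at cam turn 0, moving with the jaw.
- clamp_square (a point): Centre of the foot of the steel square on the cam, on the pivot axis, 30 mm above the bench; x and y are square to the flats and turn with the cam, z up. The square is 12 mm across flats and stands 18 mm above this point; its top 5 mm taper to 6.6 mm. The round shoulder at its foot is 26 mm across.
- key: Dark steel key standing upright on its socket. Origin: centre of its underside, z up. Hub 24 x 24 mm, 23 mm high, with a square socket 13.5 mm wide, 19.5 mm deep from below, parallel to the hub. Above, from 23 to 56 mm, a wing 44 mm long (x) and 11 mm thick (y) with red inlays: grip across the 11 mm. 0.13 kg. Fully on when its underside is at clamp_square; any of four ways round.
- blank: Oak blank, 78 x 70 x 16 mm (x, y, z), lying loose in the jig with a few mm of play; clamping shifts it by up to 3 mm. Origin at the centre of its underside, 12 mm above the bench.
- mark (a point): Crossing of the ringed pencil cross on the blank's upper face, 28 mm above the bench: lines 26 mm long, pencilled ring 16 mm across. At x = +12, y = +10 mm on the blank. The smaller cross without a ring is not to be used. z up.
- punch: Automatic centre punch, upright in one of the two outer holes of the tool block: brass handle 16 mm across with black cap, steel sleeve and nose. Origin at its point with the nose fully out, z towards the cap. Sleeve 11 mm across up to 38 mm, handle from 38 to 112 mm, cap to 126 mm. In the block the handle's shoulder rests on the block's top, its point 4 mm above the bench, the nose free. 0.11 kg.
- punch_nose (a joint): How far the punch's sprung nose is pushed in, m: 0 fully out; it needs 1.6 N to start and 0.45 N more per mm (3.8 N at 5 mm). The punch fires at 0.009; the end of the travel is 0.011.
- punch_tip (a point): The punch's point, at the end of the sprung nose; it moves with the nose, z up along the tool.
- tool_block: Wooden tool block on the bench, fixed, 112 x 50 x 42 mm (x, y, z), origin at the centre of its underside. Three 13 mm holes right through along its x axis, at x = -36, 0 and +36 mm; the punch is in one outer hole and the pin punch in the other.
- pin_punch: Pin punch in the other outer hole: dark steel, 16 mm across, blue cap, 108 mm long. A bystander. Origin at its tip.
- offcut: Pale wood offcut, 34 x 60 x 26 mm, lying on the bench. A bystander. Origin at the centre of its underside.
- tape_roll: Roll of masking tape lying flat on the bench, 86 mm across, 19 mm high. A bystander. Origin at the centre of its underside.
Things that resemble listed ones, but are neither listed nor needed, are in the scene too. Several things have the shape of the key; the one meant has the colours described above.

How it is judged:
On the way, in this order (a step that is already met when the one before it is completed fails the run):
1. the key is fully down on the square, with the cam still loose (distance between key and clamp_square below 0.004 m and angle between key's own z axis and vertical below 0.1 rad and value of joint cam_turn below 1.1 rad), for 0.1 s.
2. the cam, turned with the key on it, clamps the blank (distance between key and clamp_square below 0.006 m and value of joint cam_turn above 1.3 rad and contact force between jaw and blank above 3 N), for 0.2 s.
At the end, for the whole second after the job is handed in: Key down on the square (within 4 mm) and let go; cam past 1.3 rad, pressing the blank with over 3 N; punch held in the fingers within 0.12 rad of upright, at rest, point within 4 mm of the ringed cross, pressing 1 to 8 N, nose in 1.5 to 8.5 mm, not leaning on key or jig (value of joint cam_turn above 1.3 rad and contact force between jaw and blank above 3 N and distance between key and clamp_square below 0.004 m and contact force between the fingers and key below 0.3 N and distance between punch_tip and mark below 0.004 m and angle between punch's own z axis and vertical below 0.12 rad and value of joint punch_nose between 0.0015 and 0.0085 m and contact force between punch and blank between 1 and 8 N and contact force between the fingers and punch above 2 N and contact force between punch and key below 0.5 N and contact force between punch and jig below 0.5 N and linear speed of punch below 0.02 m/s); the arm keeps its last pose, push and grip.
It fails at once if the punch's nose is pushed in past 9 mm: it fires (value of joint punch_nose above 0.009 m).
It fails at once if the pin punch is moved from its hole (over 15 mm) (distance of pin_punch from where it was at the start of the episode above 0.015 m).
It fails at once if the offcut is disturbed (moved over 20 mm) (distance of offcut from where it was at the start of the episode above 0.02 m).
It fails at once if the tape roll is disturbed (moved over 20 mm) (distance of tape_roll from where it was at the start of the episode above 0.02 m).
It also fails if it takes over 61 s, if anything falls off the work surface, if the arm or the gripper's body presses on something with over 40 N, if the wrist force passes 120 N, or if a joint passes its speed limit or range.

## Robot

A 7-joint arm with a two-finger parallel gripper is mounted at the origin on a cart in front of the work surface, level with it; the furniture and walls round the work are solid. World frame = base frame: x ahead of the robot, y to its left, z up, the work surface at z = 0. Lengths are in m, angles in rad, forces in N, time in s.
With the tool pointing down it reaches from about 0.4 to 0.85 m from the base axis. Payload 6.9 kg.
Tool frame: the origin (TCP) lies between the finger pads; the fingertips stand 11 mm ahead of it and the grasp point (between the pads) lies 8 mm behind it; z points along the fingers, y is the line along which they close (so a half turn about z gives the same grasp; the last joint's range is limited). The gripper opens to 85 mm and grips with 20 to 120 N. Pads are 22 mm wide; open, the fingers measure 114 mm over their backs; the gripper's body (76 mm by 85 mm) begins 54 mm behind the grasp point. The pads swing forward as they close: fully open they stand 13 mm farther back than shut.
Start: joints at [-1.105, 0.507, -0.238, 1.5, 0.126, 1.149, -0.155], TCP at [0.22, 0.585, 0.242] pointing down, gripper open.
Joint ranges: [-3.08, 3.08], [-0.24, 2.05], [-1.43, 1.35], [0, 2.5], [-1.52, 4.66], [0.17, 1.96], [-2.89, 2.89]. Speed limits (rad/s): [2.39, 2.39, 3.14, 3.14, 3.14, 3.14, 3.14].

## Interface

Orientations are given as a unit quaternion [w, x, y, z].
In Python, from plant import ctrl gives the robot as it stands.
- The arm moves only by the tool move_arm, never from a script. Its arguments are lists of equal length, an entry for each row: "slide": the shift along the tool's x, y, z in mm, a list of three; "delta_rot": the turn, a rotation vector about the tool's x, y, z in rad, a list of three. In form: {"slide": [[x, y, z], ...], "delta_rot": [[wx, wy, wz], ...]}. A call has 1 to 8 rows; each row is the pose to reach, as a shift and turn from the pose commanded when the call began, along the tool's axes at that moment; what a row does not reach only later rows make up. A row lasts 1/12 s, in which the tool goes at most 41.7 mm and 7.16 degrees, less where a joint would pass 70% of its speed; a pose out of reach is approached as far as the arm can. A call with a gripper value outside its range is refused whole. "fingers" is the closure, from -1 (fully open) to 1 (shut), set as the call begins (left out, the last holds). The fingers move at their own pace and stop on an object; "force" is the grip in N (left out, the last holds). Time passes only in rows, so rows that repeat a pose let the fingers close. It gives the time, the measured TCP pose, the force, the opening and the grip force at its end, in the units of the state.
- ctrl.read_state(): the state, without advancing time (a new reading comes with each control period).
- ctrl.grab_frame(name): name is "scene" or "side" or "wrist"; returns a dict with "frame" (384x512x3 uint8, blue, green, red), "depth" (384x512 float32, m along the optical axis (not along the pixel's ray), 0 where there is no reading), "camera_matrix" (3x3 intrinsics, pixels), "k1" (the pictures are not rectified: a ray, as slopes to the right and down, at radius r is drawn at 1 + k1 r^2 times it, then the intrinsics apply), "T" (4x4, takes a point from camera to world coordinates); the wrist camera has in their place "tool_from_camera" (4x4, takes a point from camera to tool coordinates, whose origin is the TCP and whose axes are the flange's). Camera axes: x right, y down, z forward; pixel columns grow to the right and rows downward; lengths in m; the calibration is good to about 2 mm. A picture is of the moment at which its call begins: read the wrist's pose just before it.
- ctrl.job_done(): hands the job in; it is judged then, once.
The state is a dict: "time_s": time; "joint_pos": joint angles; "joint_vel": joint speeds; "joint_torque": joint torques, N m; "tool_pos": TCP position; "orientation": TCP orientation; "contact_force": force on the tool from outside, world axes, zero at the start; "wrist_torque": the same for the moment, N m; "gripper_width": finger opening in m; "gripper_force": force on a finger pad.
Only numpy, scipy, OpenCV 4.12 (cv2) and the standard library are available. Lean on these libraries where they do the work, as an engineer would, in place of code of your own. Each camera call takes 0.05 s, during which the arm holds its last target. There are 200 camera calls.

## Working session

There is one attempt and no reset: what is moved stays moved. The work goes in short steps, Python scripts to look and compute and a tool call to move; the robot and the scene stay as the last step left them, time stands still between calls to the robot, and variables do not carry over. Pictures are saved under pics/ and viewed, at most 10 in all, crops included, and the job is handed in when it is done.

Besides the shell and the picture viewer there is one more tool, called in YAML: its name, and indented under it one key for each argument. move_arm: Moves the arm, as the interface text tells. Its arguments: {"type":"object","properties":{"slide":{"type":"array"},"delta_rot":{"type":"array"},"fingers":{"type":"number"},"force":{"type":"number"}},"required":["slide","delta_rot"]}

```bash
ls; mkdir -p pics
cat > h.py <<'E'
import numpy as np, cv2
from plant import ctrl
from scipy.spatial.transform import Rotation as R
def st(): return ctrl.read_state()
def tool():
    s=st(); q=s["orientation"]; T=np.eye(4); T[:3,:3]=R.from_quat([q[1],q[2],q[3],q[0]]).as_matrix(); T[:3,3]=s["tool_pos"]; return T
def grab(n):
    T0=tool(); f=ctrl.grab_frame(n)
    f["W"]=f["T"] if "T" in f else T0@f["tool_from_camera"]
    return f
def ray(f,u,v):
    K=np.array(f["camera_matrix"]); k=f["k1"]
    p=cv2.undistortPoints(np.array([[[u,v]]],float),K,np.array([k,0,0,0,0.]))[0,0]
    return p
def at_z(f,u,v,z):
    p=ray(f,u,v); d=f["W"][:3,:3]@np.array([p[0],p[1],1]); o=f["W"][:3,3]
    return o+d*(z-o[2])/d[2]
def cloud(f):
    h,w=f["depth"].shape; g=np.stack(np.meshgrid(np.arange(w),np.arange(h)),-1).reshape(-1,1,2).astype(float)
    p=cv2.undistortPoints(g,np.array(f["camera_matrix"]),np.array([f["k1"],0,0,0,0.])).reshape(h,w,2)
    d=f["depth"]; P=np.dstack([p[...,0]*d,p[...,1]*d,d])
    return P@f["W"][:3,:3].T+f["W"][:3,3]
def proj(f,X):
    c=np.linalg.inv(f["W"])@np.append(X,1); 
    return cv2.projectPoints(c[:3].reshape(1,3),np.zeros(3),np.zeros(3),np.array(f["camera_matrix"]),np.array([f["k1"],0,0,0,0.]))[0].ravel()
E
python3 - <<'E'
from h import *
import pickle
s=st(); print(s)
fs={n:grab(n) for n in("scene","side","wrist")}
pickle.dump(fs,open("f0.pkl","wb"))
im=np.hstack([fs["scene"]["frame"],fs["side"]["frame"]])
cv2.imwrite("pics/a.png",cv2.resize(fs["scene"]["frame"],(800,600)))
cv2.imwrite("pics/b.png",cv2.resize(fs["side"]["frame"],(800,600)))
for n in fs: print(n,fs[n]["W"].round(3).tolist(),np.array(fs[n]["camera_matrix"]).tolist(),fs[n]["k1"])
E
```

```text
pics
{'time_s': 0.0, 'joint_pos': array([-1.10550982,  0.50835882, -0.23752791,  1.5011252 ,  0.12573301,
        1.14888603, -0.15480235]), 'joint_vel': array([ 7.17323811e-04,  1.51535288e-04, -2.47674553e-05, -1.04991964e-03,
        5.21827010e-04,  1.22308915e-03,  1.27239902e-03]), 'joint_torque': array([ 5.62455498e-04, -6.20589423e+01, -2.18667001e+00, -2.49647319e+01,
        1.27057446e-02,  1.18612975e-02,  3.32348873e-05]), 'tool_pos': array([0.21995997, 0.58450929, 0.24141936]), 'orientation': array([-1.31552572e-04,  1.78909547e-01,  9.83865122e-01, -8.82160107e-04]), 'contact_force': array([-0.6906192 , -0.36330487,  0.08148768]), 'wrist_torque': array([-0.02987772,  0.01249262, -0.00198146]), 'gripper_force': 0.0, 'gripper_width': 0.08526926912674035}
scene [[0.796, -0.333, 0.506, 0.11], [-0.606, -0.447, 0.658, -0.617], [0.007, -0.83, -0.557, 0.535], [0.0, 0.0, 0.0, 1.0]] [[355.5745622827221, 0.0, 258.3055601150952], [0.0, 355.5745622827221, 193.31866338312255], [0.0, 0.0, 1.0]] 0.025776768550460225
side [[0.992, -0.092, 0.082, 0.455], [-0.122, -0.632, 0.765, -0.739], [-0.018, -0.769, -0.639, 0.671], [0.0, 0.0, 0.0, 1.0]] [[372.3681160268686, 0.0, 256.4024741134486], [0.0, 372.3681160268686, 193.60579497485028], [0.0, 0.0, 1.0]] 0.01092111783287709
wrist [[0.351, 0.902, 0.251, 0.156], [0.936, -0.338, -0.095, 0.608], [-0.001, 0.269, -0.963, 0.373], [0.0, 0.0, 0.0, 1.0]] [[301.7756147713135, 0.0, 254.70189790857316], [0.0, 301.7756147713135, 189.64062601865146], [0.0, 0.0, 1.0]] -0.06786042257025793
```

View pics/a.png

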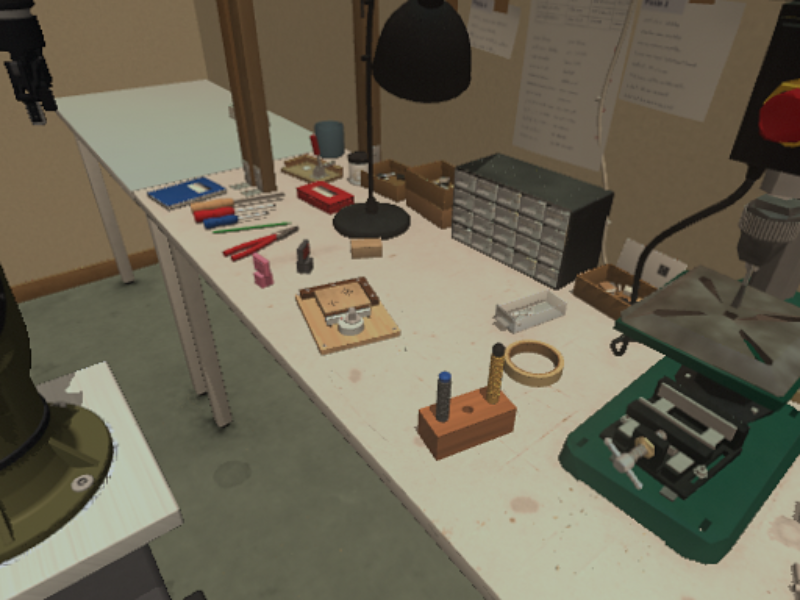

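View pics/b.png

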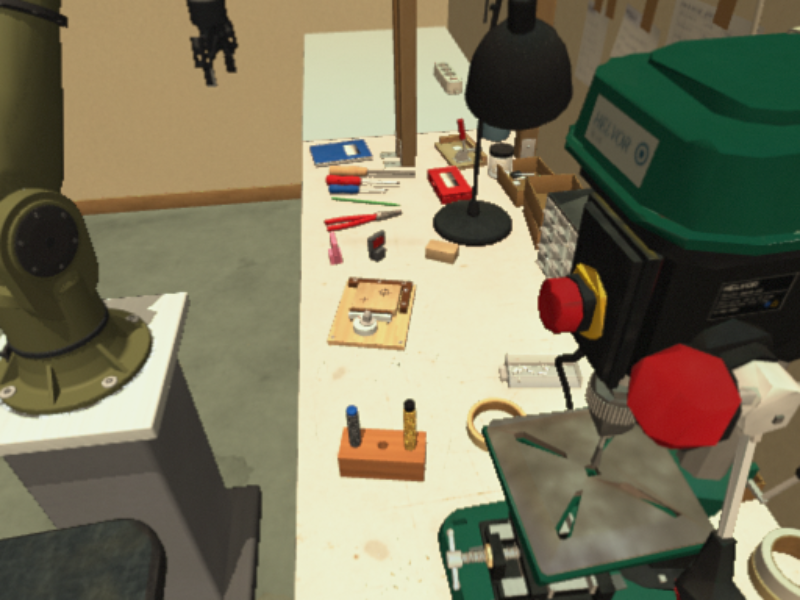

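The scene view (800 px) shows two key shapes: a pink one at (262,270) and a dark one with red at (305,257). A red-handled fixture on the far tray is at (463,140) in the side view. The dark one with red fits the description. The jig is at (348,315), the brass punch at (497,375) and the blue pin punch at (444,395). I'll confirm the key in a crop and measure.

Run:
```python
from h import *
import pickle
fs=pickle.load(open("f0.pkl","rb"))
a=cv2.resize(fs["scene"]["frame"][145:230,150:265],(800,590),interpolation=cv2.INTER_CUBIC)
b=cv2.resize(fs["side"]["frame"][140:230,195:300],(800,600),interpolation=cv2.INTER_CUBIC)
c=np.hstack([cv2.resize(a,(400,300)),cv2.resize(b,(400,300))]); cv2.imwrite("pics/c.png",np.vstack([c,cv2.resize(np.hstack([fs["wrist"]["frame"],np.zeros_like(fs["wrist"]["frame"])]),(800,300))]))
k=.64
for n,pts in dict(scene=dict(key=(305,257),pink=(262,270),punchcap=(497,350),pincap=(444,377),square=(351,318),off=(366,248),tape=(533,345)),side=dict(key=(377,243),pink=(334,248),punchcap=(409,404),pincap=(351,411),square=(367,317),off=(441,250))).items():
    C=cloud(fs[n])
    for m,(u,v) in pts.items():
        u,v=int(u*k),int(v*k); print(n,m,C[v,u].round(4), np.median(C[v-2:v+3,u-2:u+3].reshape(-1,3),0).round(4))
C=cloud(fs["scene"])
# heights map clusters
allp=np.vstack([cloud(fs[n]).reshape(-1,3) for n in("scene","side")])
np.save("c0.npy",allp)
for nm,(x0,x1,y0,y1) in dict(work=(.3,.8,-.5,.5)).items():
    m=(allp[:,0]>x0)&(allp[:,0]<x1)&(allp[:,1]>y0)&(allp[:,1]<y1)&(allp[:,2]>-.02)&(allp[:,2]<.2)
    q=allp[m]; H=np.full((400,400),-.01)
    iy=((q[:,0]-.35)/.001).astype(int); ix=((.35-q[:,1])/.001*0.6).astype(int)
print(np.median(allp[(abs(allp[:,2])<.01)&(allp[:,0]>.4)&(allp[:,0]<.7)][:,2]))
```

```text
scene key [0.5103 0.2019 0.0352] [0.5103 0.202  0.0337]
scene pink [0.4262 0.2068 0.0357] [0.4264 0.2079 0.0355]
scene punchcap [ 0.5087 -0.279   0.1258] [ 0.5087 -0.279   0.1263]
scene pincap [ 0.4395 -0.2652  0.1115] [ 0.4398 -0.2637  0.1105]
scene square [ 0.4726 -0.0098  0.0349] [ 0.4734 -0.0098  0.0324]
scene off [0.6319 0.1833 0.0239] [0.6327 0.1849 0.0239]
scene tape [ 0.6722 -0.2085  0.0139] [ 0.671  -0.2091  0.0162]
side key [0.5127 0.2024 0.0426] [0.5128 0.2056 0.0398]
side pink [0.4282 0.1936 0.0462] [0.4289 0.1953 0.0443]
side punchcap [ 0.5108 -0.2789  0.1288] [ 0.5108 -0.2792  0.1286]
side pincap [ 0.4403 -0.266   0.1106] [ 0.4403 -0.266   0.1106]
side square [ 0.4752 -0.0125  0.0439] [ 0.4752 -0.0101  0.0411]
side off [0.6353 0.1824 0.0255] [0.6354 0.184  0.025 ]
-8.878174886184365e-05
```

View pics/c.png

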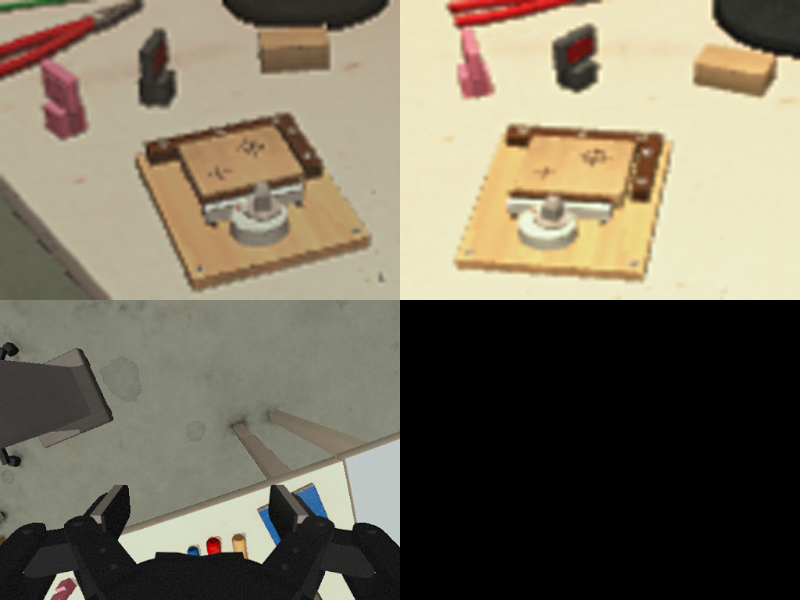

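The crop confirms it: the dark key with red inlay, at (155,70) in the left tile and (577,57) in the right, is the one meant. The pink lookalike at (62,100) is not. Next I'll check obstacles and rough yaws before the first move.

Run:
```python
from h import *
p=np.load("c0.npy")
def sel(x0,x1,y0,y1,z0,z1): 
    return p[(p[:,0]>x0)&(p[:,0]<x1)&(p[:,1]>y0)&(p[:,1]<y1)&(p[:,2]>z0)&(p[:,2]<z1)]
q=sel(.46,.56,.15,.26,.027,.07); print(len(q),q.min(0),q.max(0))
print("key rect",cv2.minAreaRect((q[:,:2]*1000).astype(np.float32)))
q=sel(.3,.95,-.45,.7,.1,.7)
H,xe,ye=np.histogram2d(q[:,0],q[:,1],bins=[13,23],range=[[.3,.95],[-.45,.7]])
for i in range(13):
  print(round(xe[i],2),[ (round(ye[j],2),round(float(q[(abs(q[:,0]-xe[i]-.025)<.025)&(abs(q[:,1]-ye[j]-.025)<.025)][:,2].min()),2),round(float(q[(abs(q[:,0]-xe[i]-.025)<.025)&(abs(q[:,1]-ye[j]-.025)<.025)][:,2].max()),2)) for j in range(23) if H[i,j]>3])
q=sel(.38,.58,-.1,.14,.006,.06)
print("jig rect",cv2.minAreaRect((q[(q[:,2]<.016)][:,:2]*1000).astype(np.float32)))
```

```text
210 [0.49396328 0.1936293  0.0272717 ] [0.53069078 0.22695822 0.0575952 ]
key rect ((513.0518798828125, 211.57431030273438), (45.579498291015625, 14.383063316345215), 36.40425491333008)
0.3 []
0.35 []
0.4 [(np.float64(-0.3), 0.1, 0.11)]
0.45 []
0.5 [(np.float64(-0.3), 0.1, 0.13)]
0.55 [(np.float64(-0.45), 0.18, 0.51), (np.float64(-0.4), 0.18, 0.21)]
0.6 [(np.float64(-0.45), 0.19, 0.57), (np.float64(-0.4), 0.19, 0.56), (np.float64(0.55), 0.1, 0.41), (np.float64(0.6), 0.1, 0.41), (np.float64(0.65), 0.1, 0.4)]
0.65 [(np.float64(-0.45), 0.18, 0.57), (np.float64(-0.4), 0.18, 0.57), (np.float64(-0.35), 0.14, 0.25), (np.float64(0.1), 0.3, 0.43), (np.float64(0.15), 0.31, 0.43), (np.float64(0.2), 0.33, 0.4), (np.float64(0.6), 0.1, 0.37)]
0.7 [(np.float64(-0.45), 0.18, 0.57), (np.float64(-0.4), 0.18, 0.57), (np.float64(0.05), 0.3, 0.41), (np.float64(0.1), 0.3, 0.48), (np.float64(0.15), 0.41, 0.44), (np.float64(0.25), 0.1, 0.34), (np.float64(0.3), 0.1, 0.43), (np.float64(0.55), 0.1, 0.12)]
0.75 [(np.float64(-0.45), 0.18, 0.31), (np.float64(0.05), 0.3, 0.41), (np.float64(0.1), 0.31, 0.44), (np.f
[... 431 characters left out ...]
.0), 0.12, 0.16), (np.float64(0.05), 0.12, 0.16), (np.float64(0.1), 0.12, 0.16), (np.float64(0.15), 0.15, 0.15), (np.float64(0.55), 0.15, 0.37), (np.float64(0.6), 0.1, 0.32)]
0.9 [(np.float64(-0.25), 0.3, 0.33), (np.float64(-0.2), 0.3, 0.34), (np.float64(-0.15), 0.1, 0.33), (np.float64(-0.1), 0.15, 0.51), (np.float64(-0.05), 0.15, 0.31), (np.float64(-0.0), 0.15, 0.34), (np.float64(0.05), 0.15, 0.35), (np.float64(0.1), 0.15, 0.33), (np.float64(0.15), 0.15, 0.34), (np.float64(0.2), 0.34, 0.37), (np.float64(0.25), 0.34, 0.37), (np.float64(0.55), 0.1, 0.4), (np.float64(0.6), 0.1, 0.39)]
jig rect ((490.6293640136719, 37.29011535644531), (168.44020080566406, 131.43777465820312), 75.31915283203125)
```

move_arm:
  slide:
    - [-41,-25,0]
    - [-82,-50,0]
    - [-122,-74,0]
    - [-162,-98,0]
    - [-203,-123,0]
    - [-243,-148,0]
    - [-284,-172,0]
    - [-324,-197,0]
  delta_rot:
    - [0,0,0.12]
    - [0,0,0.24]
    - [0,0,0.36]
    - [0,0,0.48]
    - [0,0,0.6]
    - [0,0,0.72]
    - [0,0,0.84]
    - [0,0,0.96]
  fingers: -1

```text
time_s: 0.82
tool_pos: [0.4266, 0.3209, 0.2423]
orientation: [-0.0, 0.615, 0.788, 0.0]
contact_force: [0.7, 0.6, 0.1]
gripper_width: 0.0852
gripper_force: 0.0
```

move_arm:
  slide:
    - [-40,18,0]
    - [-80,36,0]
    - [-87,38,0]
    - [-87,38,0]
    - [-87,38,0]
    - [-87,38,0]
    - [-87,38,0]
    - [-87,38,0]
  delta_rot:
    - [0,0,0.12]
    - [0,0,0.24]
    - [0,0,0.36]
    - [0,0,0.48]
    - [0,0,0.6]
    - [0,0,0.72]
    - [0,0,0.84]
    - [0,0,0.96]

```text
time_s: 1.48
tool_pos: [0.4841, 0.2477, 0.242]
orientation: [-0.0, 0.91, 0.415, -0.0]
contact_force: [0.2, 0.1, 0.1]
gripper_width: 0.0853
gripper_force: 0.0
```

move_arm:
  slide:
    - [0,0,0]
    - [0,0,0]
    - [0,0,0]
    - [0,0,0]
  delta_rot:
    - [0,0,0.12]
    - [0,0,0.227]
    - [0,0,0.227]
    - [0,0,0.227]

```text
time_s: 1.82
tool_pos: [0.484, 0.248, 0.2421]
orientation: [0.0, 0.949, 0.314, -0.0]
contact_force: [-0.9, -0.9, 0.3]
gripper_width: 0.0853
gripper_force: 0.0
```

Run:
```python
from h import *
import pickle
print(st()["joint_pos"].round(2), st()["tool_pos"])
f=grab("wrist"); pickle.dump(f,open("f1.pkl","wb"))
cv2.imwrite("pics/d.png",cv2.resize(f["frame"],(800,600)))
C=cloud(f).reshape(-1,3)
T=tool(); print(T[:3,:3].round(3).tolist())
q=C[(abs(C[:,0]-.513)<.04)&(abs(C[:,1]-.21)<.04)&(C[:,2]>.02)&(C[:,2]<.07)]
print(len(q),q[:,2].max())
t=q[q[:,2]>.05]; print(len(t),cv2.minAreaRect((t[:,:2]*1000).astype(np.float32)))
```

```text
[-0.77  0.4   0.37  1.72 -0.16  1.05 -1.28] [0.48398921 0.24799065 0.24206193]
[[0.803, 0.596, -0.0], [0.596, -0.803, -0.0], [-0.0, 0.0, -1.0]]
656 0.05744447816790005
391 ((511.9388732910156, 214.03732299804688), (43.540382385253906, 10.980670928955078), 38.91170120239258)
```

View pics/d.png

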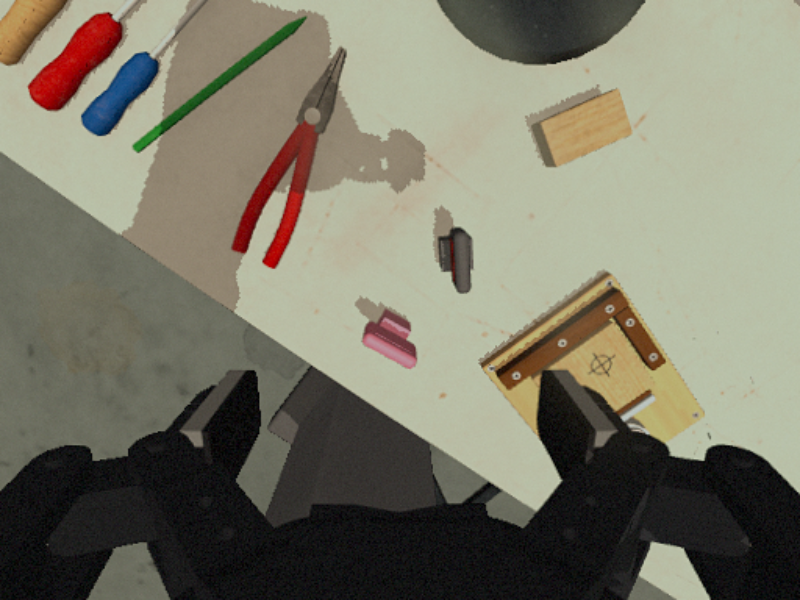

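The wrist view shows the dark key with its red inlay at (460,260), the pink one at (390,340), the jig with the ringed cross at (600,365), and the offcut at (585,125). Moving above the key and lower for a refined measurement.

move_arm:
  slide:
    - [2,30,20]
    - [2,44,50]
    - [2,44,80]
    - [2,44,100]
    - [2,44,100]
    - [2,44,100]
  delta_rot:
    - [0,0,-0.03]
    - [0,0,-0.03]
    - [0,0,-0.03]
    - [0,0,-0.03]
    - [0,0,-0.03]
    - [0,0,-0.03]

```text
time_s: 2.37
tool_pos: [0.5115, 0.2134, 0.1418]
orientation: [0.0, 0.945, 0.327, -0.001]
contact_force: [0.1, 1.0, -0.2]
gripper_width: 0.0857
gripper_force: 0.0
```

Run:
```python
from h import *
f=grab("wrist"); C=cloud(f).reshape(-1,3); T=tool()
print(T[:3,3],np.degrees(np.arctan2(T[1,1],T[0,1])))
q=C[(abs(C[:,0]-.513)<.04)&(abs(C[:,1]-.21)<.04)&(C[:,2]>.045)&(C[:,2]<.07)]
print(len(q),np.median(q[:,2]),cv2.minAreaRect((q[:,:2]*1000).astype(np.float32)))
t=q[q[:,2]>.053]; print(len(t),cv2.minAreaRect((t[:,:2]*1000).astype(np.float32)))
```

```text
[0.51234343 0.21370334 0.14298084] -51.82474836177698
821 0.05524439294689551 ((512.3563232421875, 214.07691955566406), (43.177940368652344, 11.976850509643555), 41.34762954711914)
699 ((512.3433837890625, 213.92025756835938), (42.950748443603516, 10.716024398803711), 41.36028289794922)
```

move_arm:
  slide:
    - [0,0,35]
    - [0,0,70]
    - [0,0,95]
    - [0,0,104]
    - [0,0,104]
  delta_rot:
    - [0,0,-0.055]
    - [0,0,-0.055]
    - [0,0,-0.055]
    - [0,0,-0.055]
    - [0,0,-0.055]

```text
time_s: 2.83
tool_pos: [0.5117, 0.2137, 0.0378]
orientation: [-0.0, 0.936, 0.353, -0.001]
contact_force: [0.0, -0.4, 0.2]
gripper_width: 0.0853
gripper_force: 0.0
```

move_arm:
  slide:
    - [0,0,0]
    - [0,0,0]
    - [0,0,0]
    - [0,0,0]
    - [0,0,0]
    - [0,0,0]
    - [0,0,0]
    - [0,0,0]
  delta_rot:
    - [0,0,0]
    - [0,0,0]
    - [0,0,0]
    - [0,0,0]
    - [0,0,0]
    - [0,0,0]
    - [0,0,0]
    - [0,0,0]
  fingers: 1
  force: 60

```text
time_s: 3.5
tool_pos: [0.5123, 0.2138, 0.039]
orientation: [-0.0, 0.936, 0.352, 0.0]
contact_force: [-1.5, -0.8, 6.2]
gripper_width: 0.0098
gripper_force: 58.9
```

move_arm:
  slide:
    - [0,0,-30]
    - [0,0,-70]
    - [-25,18,-100]
    - [-60,42,-120]
    - [-94,66,-142]
    - [-128,90,-142]
    - [-162,114,-142]
    - [-196,138,-142]
  delta_rot:
    - [0,0,0]
    - [0,0,0]
    - [0,0,-0.1]
    - [0,0,-0.2]
    - [0,0,-0.3]
    - [0,0,-0.38]
    - [0,0,-0.43]
    - [0,0,-0.43]

```text
time_s: 4.17
tool_pos: [0.4573, -0.0107, 0.181]
orientation: [0.0, 0.838, 0.545, 0.001]
contact_force: [0.8, -0.7, -2.6]
gripper_width: 0.0099
gripper_force: 58.7
```

Run:
```python
from h import *
s=st();T=tool(); print(s["joint_pos"].round(2),T[:3,3],np.degrees(np.arctan2(T[1,0],T[0,0])),s["gripper_width"],s["contact_force"])
```

```text
[-0.21  0.33  0.24  2.02 -0.1   0.81 -0.33] [ 0.45732177 -0.01066583  0.18102925] 66.09796458250617 0.009893897883565986 [ 0.81687442 -0.74798657 -2.59381625]
```

move_arm:
  slide:
    - [-35,0,0]
    - [-65,0,0]
    - [-65,0,0]
    - [-65,0,0]
  delta_rot:
    - [0,0,0]
    - [0,0,0]
    - [0,0,0]
    - [0,0,0]

```text
time_s: 4.5
tool_pos: [0.4306, -0.0699, 0.1804]
orientation: [0.0, 0.84, 0.542, -0.0]
contact_force: [0.1, 1.0, -2.1]
gripper_width: 0.0099
gripper_force: 58.7
```

Run:
```python
from h import *
import pickle
print(tool()[:3,3])
f=grab("wrist"); pickle.dump(f,open("f2.pkl","wb"))
cv2.imwrite("pics/e.png",cv2.resize(f["frame"],(800,600)))
C=cloud(f); P=C.reshape(-1,3)
b=P[(abs(P[:,0]-.49)<.13)&(abs(P[:,1]-.037)<.13)]
for z0,z1,n in((.008,.016,"base"),(.0265,.0295,"blank"),(.027,.034,"shoulder"),(.0445,.051,"sqtop"),(.036,.051,"sq")):
    q=b[(b[:,2]>z0)&(b[:,2]<z1)]; 
    if n.startswith("s"): q=q[np.hypot(q[:,0]-.474,q[:,1]+.011)<.03]
    if len(q)>4: print(n,len(q),cv2.minAreaRect((q[:,:2]*1000).astype(np.float32)),q.mean(0))
```

```text
[ 0.43056342 -0.06993692  0.18043474]
base 9794 ((485.98284912109375, 22.30803680419922), (132.40794372558594, 131.29371643066406), 75.13099670410156) [0.47474329 0.00684821 0.01218256]
blank 5728 ((489.6833801269531, 20.23931121826172), (100.22488403320312, 98.2103271484375), 66.13745880126953) [0.4899886  0.03985364 0.02803747]
shoulder 983 ((472.7788391113281, -6.325019836425781), (37.854042053222656, 39.22342300415039), 65.89825439453125) [ 0.4721893  -0.00631762  0.02886731]
sqtop 166 ((476.59234619140625, -6.124785423278809), (11.527623176574707, 11.096529006958008), 65.57489776611328) [ 0.47638332 -0.00599881  0.04708589]
sq 213 ((476.5811462402344, -6.003962516784668), (12.243331909179688, 12.083540916442871), 58.5206184387207) [ 0.47628905 -0.00601414  0.04619006]
```

View pics/e.png

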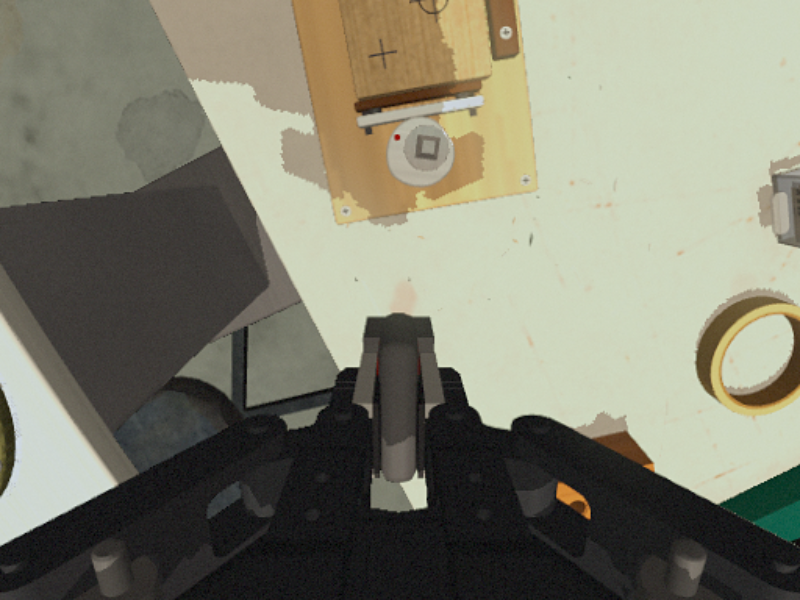

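The square is at (428,147), only slightly turned in the image; the key is held straight, hub edge at (365–432,318). I'll rectify a crop to get the square's angle and view the mark's frame too.

```bash
cat >> h.py <<'E'
def rect(f,cx,cy,z,half,ppm):
    n=int(2*half*ppm); g=(np.arange(n)+.5)/ppm-half
    X,Y=np.meshgrid(cx+g,cy-g); W=np.stack([X,Y,np.full_like(X,z),np.ones_like(X)],-1)
    c=(W@np.linalg.inv(f["W"]).T)[...,:3].reshape(-1,3)
    p=cv2.projectPoints(c,np.zeros(3),np.zeros(3),np.array(f["camera_matrix"]),np.array([f["k1"],0,0,0,0.]))[0].reshape(n,n,2).astype(np.float32)
    return cv2.remap(f["frame"],p[...,0],p[...,1],cv2.INTER_CUBIC)
E
python3 - <<'E'
from h import *
import pickle
f=pickle.load(open("f2.pkl","rb"))
# world crop x right, y up; centred .4765,-.006 ; 20px/mm
a=rect(f,.4765,-.006,.048,.014,20000)
for i in range(-14,15,7):
    p=int((i+14)*20); cv2.line(a,(p,0),(p,8),(0,0,255),1); cv2.line(a,(0,p),(8,p),(0,0,255),1)
cv2.imwrite("pics/f.png",a)
g=cv2.cvtColor(rect(f,.4765,-.006,.048,.0065,20000),cv2.COLOR_BGR2GRAY)
gx=cv2.Sobel(cv2.GaussianBlur(g,(0,0),6),cv2.CV_32F,1,0);gy=cv2.Sobel(cv2.GaussianBlur(g,(0,0),6),cv2.CV_32F,0,1)
th=np.arctan2(-gy,gx); w=np.hypot(gx,gy)**2
print("square yaw mod 90 deg", np.degrees(np.angle((w*np.exp(4j*th)).sum())/4), abs((w*np.exp(4j*th)).sum())/w.sum())
E
```

```text
Traceback (most recent call last):
  File "h.py", line 30, in rect
    p=cv2.projectPoints(c,np.zeros(3),np.zeros(3),np.array(f["camera_matrix"]),np.array([f["k1"],0,0,0,0.]))[0].reshape(n,n,2).astype(np.float32)
      ~~~~~~~~~~~~~~~~~^^^^^^^^^^^^^^^^^^^^^^^^^^^^^^^^^^^^^^^^^^^^^^^^^^^^^^^^^^^^^^^^^^^^^^^^^^^^^^^^^^^^^
cv2.error: OpenCV(4.12.0) /io/opencv/modules/calib3d/src/calibration_base.cpp:1490: error: (-215:Assertion failed) npoints >= 0 && (depth == CV_32F || depth == CV_64F) in function 'projectPoints'
```

```bash
sed -i 's/c=(W@np.linalg.inv(f\["W"\]).T)\[...,:3\].reshape(-1,3)/c=np.ascontiguousarray((W@np.linalg.inv(f["W"]).T)[...,:3].reshape(-1,1,3))/' h.py
python3 - <<'E'
from h import *
import pickle
f=pickle.load(open("f2.pkl","rb"))
a=rect(f,.4765,-.006,.048,.014,20000)
for i in range(-14,15,7):
    p=int((i+14)*20); cv2.line(a,(p,0),(p,8),(0,0,255),1); cv2.line(a,(0,p),(8,p),(0,0,255),1)
cv2.imwrite("pics/f.png",a)
g=cv2.cvtColor(rect(f,.4765,-.006,.048,.0065,20000),cv2.COLOR_BGR2GRAY)
gx=cv2.Sobel(cv2.GaussianBlur(g,(0,0),6),cv2.CV_32F,1,0);gy=cv2.Sobel(cv2.GaussianBlur(g,(0,0),6),cv2.CV_32F,0,1)
th=np.arctan2(-gy,gx); w=np.hypot(gx,gy)**2
print("square yaw mod 90 deg", np.degrees(np.angle((w*np.exp(4j*th)).sum())/4), abs((w*np.exp(4j*th)).sum())/w.sum())
E
```

```text
square yaw mod 90 deg -29.809683 0.71240276
```

View pics/f.png

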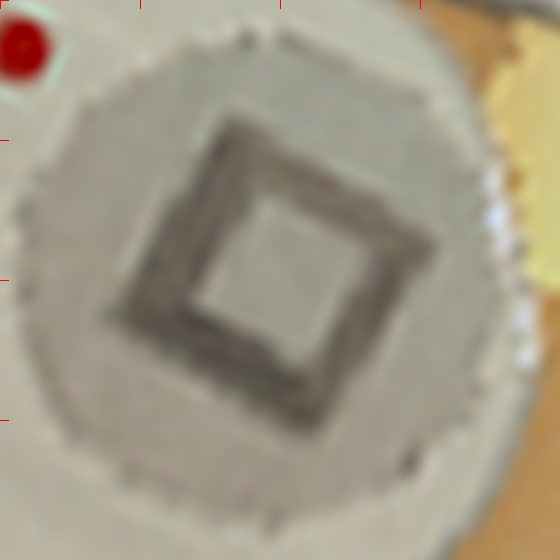

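The crop shows the square's top centred at (277,278), i.e. (0.4764, -0.0059), at yaw -29.8°, so the wing should lie at 60.2°. Moving over it.

move_arm:
  slide:
    - [35,7,0]
    - [70,14,20]
    - [77,15.4,50]
    - [77,15.4,80]
    - [77,15.4,86]
    - [77,15.4,86]
    - [77,15.4,86]
  delta_rot:
    - [0,0,0.096]
    - [0,0,0.096]
    - [0,0,0.096]
    - [0,0,0.096]
    - [0,0,0.096]
    - [0,0,0.096]
    - [0,0,0.096]

```text
time_s: 5.13
tool_pos: [0.4771, -0.0041, 0.0947]
orientation: [-0.0, 0.864, 0.503, -0.0]
contact_force: [0.8, 0.3, -0.7]
gripper_width: 0.01
gripper_force: 58.7
```

Run:
```python
from h import *
T=tool(); print(T[:3,3],np.degrees(np.arctan2(T[1,0],T[0,0])),st()["contact_force"])
d=np.array([.4764,-.0059,0.0685])-T[:3,3]; print("tool delta mm",T[:3,:3].T@d*1000)
for n in("scene","side"):
    f=grab(n); C=cloud(f).reshape(-1,3)
    u,v=proj(f,[.476,-.006,.06]); u,v=int(u),int(v)
    cv2.imwrite(f"pics/g_{n}.png",cv2.resize(f["frame"][v-40:v+35,u-50:u+50],(400,300),interpolation=cv2.INTER_CUBIC))
cv2.imwrite("pics/g.png",np.hstack([cv2.imread("pics/g_scene.png"),cv2.imread("pics/g_side.png")]))
```

```text
[ 0.47708344 -0.00409384  0.0946935 ] 60.3970319244803 [ 0.77680083  0.31514609 -0.71209062]
tool delta mm [-1.89749938  0.31018638 26.19412565]
```

View pics/g.png

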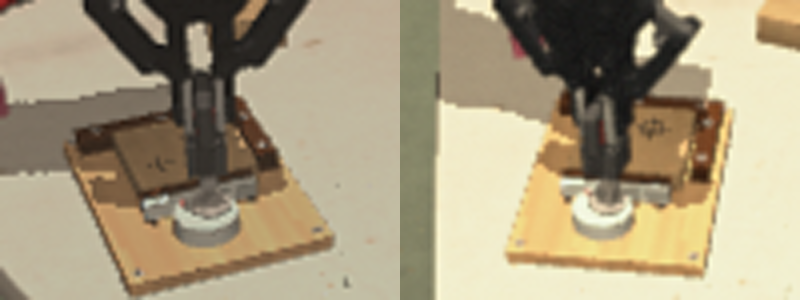

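Both views show the key right above the cam square. Descending with a small correction.

move_arm:
  slide:
    - [-1.9,0.3,0]
    - [-1.9,0.3,4]
    - [-1.9,0.3,8]
    - [-1.9,0.3,12]
    - [-1.9,0.3,16]
    - [-1.9,0.3,20]
  delta_rot:
    - [0,0,0]
    - [0,0,0]
    - [0,0,0]
    - [0,0,0]
    - [0,0,0]
    - [0,0,0]

```text
time_s: 5.73
tool_pos: [0.4763, -0.0062, 0.0738]
orientation: [0.0, 0.864, 0.503, -0.0]
contact_force: [0.5, 0.0, -1.8]
gripper_width: 0.0099
gripper_force: 58.7
```

move_arm:
  slide:
    - [0,0,2]
    - [0,0,4]
    - [0,0,6]
    - [0,0,6]
  delta_rot:
    - [0,0,0]
    - [0,0,0]
    - [0,0,0]
    - [0,0,0]

```text
time_s: 6.07
tool_pos: [0.4763, -0.0062, 0.0689]
orientation: [-0.0, 0.864, 0.503, 0.0]
contact_force: [-1.2, -0.5, 8.9]
gripper_width: 0.0098
gripper_force: 60.2
```

move_arm:
  slide:
    - [0,0,0]
    - [0,0,0]
    - [0,0,0]
    - [0,0,0]
    - [0,0,0]
    - [0,0,0]
    - [0,0,0]
    - [0,0,0]
  delta_rot:
    - [0,0,0]
    - [0,0,0]
    - [0,0,0.1]
    - [0,0,0.2]
    - [0,0,0.3]
    - [0,0,0.4]
    - [0,0,0.5]
    - [0,0,0.6]

```text
time_s: 6.73
tool_pos: [0.4768, -0.0058, 0.0689]
orientation: [-0.0, 0.975, 0.223, 0.001]
contact_force: [-1.4, 0.1, 6.6]
gripper_width: 0.0098
gripper_force: 60.1
```

move_arm:
  slide:
    - [0,0,0]
    - [0,0,0]
    - [0,0,0]
    - [0,0,0]
    - [0,0,0]
    - [0,0,0]
    - [0,0,0]
    - [0,0,0]
  delta_rot:
    - [0,0,0.1]
    - [0,0,0.2]
    - [0,0,0.3]
    - [0,0,0.4]
    - [0,0,0.5]
    - [0,0,0.6]
    - [0,0,0.7]
    - [0,0,0.8]

```text
time_s: 7.4
tool_pos: [0.4768, -0.0054, 0.0689]
orientation: [-0.001, 0.985, -0.174, 0.0]
contact_force: [-1.4, 1.3, 7.6]
gripper_width: 0.0097
gripper_force: 60.3
```

Run:
```python
from h import *
s=st();T=tool(); print(s["joint_pos"].round(2),T[:3,3],np.degrees(np.arctan2(T[1,0],T[0,0])),s["contact_force"],s["wrist_torque"])
```

```text
[-0.44  0.59  0.61  2.11 -0.59  0.61 -1.34] [ 0.47680624 -0.00536165  0.06889673] -20.04770363273364 [-1.43564506  1.30832524  7.59708028] [0.5426309  0.26766753 0.18102781]
```

move_arm:
  slide:
    - [0,0,0]
    - [0,0,0]
    - [0,0,0]
    - [0,0,0]
  delta_rot:
    - [0,0,0.05]
    - [0,0,0.1]
    - [0,0,0.14]
    - [0,0,0.14]

```text
time_s: 7.73
tool_pos: [0.4769, -0.0053, 0.0689]
orientation: [-0.001, 0.97, -0.241, 0.0]
contact_force: [-0.7, 2.8, 10.2]
gripper_width: 0.0097
gripper_force: 60.5
```

Run:
```python
from h import *
s=st();T=tool(); print(T[:3,3],np.degrees(np.arctan2(T[1,0],T[0,0])),s["contact_force"],s["wrist_torque"],s["joint_torque"].round(2))
```

```text
[ 0.47688707 -0.00527159  0.06891493] -27.93198514401273 [-0.70991252  2.79881313 10.15394194] [0.62473652 0.21762802 0.00479042] [  1.23 -45.61   9.56 -12.01   0.15  -0.87  -0.6 ]
```

move_arm:
  slide:
    - [0,0,-0.5]
    - [0,0,-0.5]
    - [0,0,-0.5]
    - [0,0,-0.5]
    - [0,0,-0.5]
  delta_rot:
    - [0,0,0]
    - [0,0,0]
    - [0,0,0]
    - [0,0,0]
    - [0,0,0]
  fingers: -1

```text
time_s: 8.15
tool_pos: [0.4762, -0.0063, 0.0686]
orientation: [0.0, 0.971, -0.241, -0.0]
contact_force: [-0.8, 0.1, -0.2]
gripper_width: 0.0699
gripper_force: 0.0
```

move_arm:
  slide:
    - [0,0,-20]
    - [0,0,-50]
    - [0,0,-80]
    - [0,0,-110]
    - [0,0,-140]
    - [0,-30,-150]
    - [0,-60,-150]
    - [0,-60,-150]
  delta_rot:
    - [0,0,0]
    - [0,0,0]
    - [0,0,0]
    - [0,0,0]
    - [0,0,0]
    - [0,0,0]
    - [0,0,0]
    - [0,0,0]

```text
time_s: 8.82
tool_pos: [0.5069, 0.0528, 0.2191]
orientation: [-0.002, 0.971, -0.237, 0.001]
contact_force: [0.6, 0.8, 0.3]
gripper_width: 0.0853
gripper_force: 0.0
```

Run:
```python
from h import *
import pickle
T=tool();print(T[:3,3],T[:3,:3].round(3).tolist(),st()["gripper_width"])
f=grab("wrist"); pickle.dump(f,open("f3.pkl","wb"))
a=cv2.resize(f["frame"],(400,300))
b=cv2.resize(rect(f,.497,.04,.028,.05,6000),(300,300)); c=rect(f,.477,-.006,.086,.04,5000)[:300,:300]
cv2.imwrite("pics/h.png",np.hstack([cv2.resize(f["frame"],(400,300)),cv2.resize(rect(f,.497,.04,.028,.05,6000),(400,300))]))
cv2.imwrite("pics/h.png",np.hstack([cv2.resize(f["frame"],(400,400)),cv2.resize(rect(f,.497,.04,.028,.06,6000),(400,400))]))
P=cloud(f).reshape(-1,3)
q=P[(np.hypot(P[:,0]-.477,P[:,1]+.006)<.04)&(P[:,2]>.075)&(P[:,2]<.1)]
print(len(q),cv2.minAreaRect((q[:,:2]*1000).astype(np.float32)),np.median(q[:,2]))
q=P[(np.hypot(P[:,0]-.497,P[:,1]-.04)<.06)&(P[:,2]>.0265)&(P[:,2]<.0295)]
print(len(q),cv2.minAreaRect((q[:,:2]*1000).astype(np.float32)))
```

```text
[0.50693706 0.0528444  0.21905308] [[0.887, -0.461, 0.002], [-0.461, -0.887, 0.003], [0.001, -0.004, -1.0]] 0.08525225183760164
633 ((477.54327392578125, -6.345088958740234), (12.290452003479004, 43.35133743286133), 63.181861877441406) 0.08502192469369618
4412 ((501.568603515625, 41.247642517089844), (110.89167022705078, 93.63615417480469), 74.60171508789062)
```

View pics/h.png

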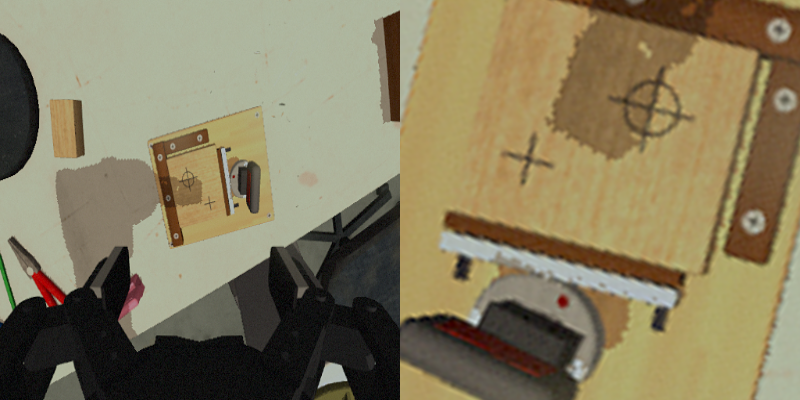

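The view shows the key seated on the square, its wing top at 0.085 m and turned to -27°. The jaw presses the blank, and the ringed cross is at (652,108) in the rectified tile, roughly (0.5126, 0.0676). Refining the mark while moving over to the punch.

move_arm:
  slide:
    - [19,36,0]
    - [38,73,0]
    - [58,110,0]
    - [78,147,0]
    - [97,183,0]
    - [117,220,0]
    - [137,257,0]
    - [156,290,0]
  delta_rot:
    - [0,0,-0.05]
    - [0,0,-0.1]
    - [0,0,-0.15]
    - [0,0,-0.2]
    - [0,0,-0.25]
    - [0,0,-0.3]
    - [0,0,-0.3]
    - [0,0,-0.3]

```text
time_s: 9.53
tool_pos: [0.5051, -0.2855, 0.2185]
orientation: [0.0, 0.996, -0.094, -0.0]
contact_force: [1.1, 0.2, -0.1]
gripper_width: 0.0852
gripper_force: 0.0
```

move_arm:
  slide:
    - [0,0,0]
    - [0,0,0]
    - [0,0,0]
  delta_rot:
    - [0,0,0]
    - [0,0,0]
    - [0,0,0]

```text
time_s: 9.78
tool_pos: [0.5059, -0.2824, 0.2181]
orientation: [-0.0, 0.996, -0.094, -0.001]
contact_force: [-0.5, 0.3, -0.4]
gripper_width: 0.0854
gripper_force: 0.0
```

Run:
```python
from h import *
import pickle
T=tool();print(T[:3,3],T[:3,:3].round(3).tolist(),st()["joint_pos"].round(2))
f=grab("wrist"); pickle.dump(f,open("f4.pkl","wb"))
P=cloud(f).reshape(-1,3)
for n,c in(("punch",(.510,-.279)),("pin",(.4397,-.265))):
    q=P[(np.hypot(P[:,0]-c[0],P[:,1]-c[1])<.03)&(P[:,2]>.06)&(P[:,2]<.14)]
    if len(q)<5: print(n,"few");continue
    t=q[q[:,2]>q[:,2].max()-.006]
    print(n,len(t),q[:,2].max(),t.mean(0),cv2.minEnclosingCircle((t[:,:2]*1000).astype(np.float32)))
q=P[(P[:,2]>.038)&(P[:,2]<.045)&(abs(P[:,0]-.475)<.09)&(abs(P[:,1]+.272)<.07)]
print("block",cv2.minAreaRect((q[:,:2]*1000).astype(np.float32)))
# mark: ring template match in rectified views
def mark(f,ppm=5000):
    g=cv2.cvtColor(rect(f,.5126,.0676,.028,.02,ppm),cv2.COLOR_BGR2GRAY).astype(np.float32)
    g=g-cv2.GaussianBlur(g,(0,0),25)
    best=None
    for a in range(-30,60,3):
        t=np.zeros((140,140),np.float32); cv2.circle(t,(70,70),40,-1,4)
        for k in(0,90):
            d=65*np.array([np.cos(np.radians(a+k)),np.sin(np.radians(a+k))]); cv2.line(t,tuple(np.int32(70-d)),tuple(np.int32(70+d)),-1,4)
        r=cv2.minMaxLoc(cv2.matchTemplate(g,cv2.GaussianBlur(t,(0,0),2),cv2.TM_CCOEFF_NORMED))
        if best is None or r[1]>best[0]: best=(r[1],a,r[3])
    s,a,(u,v)=best; return s,a,.5126-.02+(u+70.5)/ppm,.0676+.02-(v+70.5)/ppm
print("wrist",mark(pickle.load(open("f3.pkl","rb"))))
for n in("scene","side"): print(n,mark(grab(n)))
```

```text
[ 0.50589169 -0.28236967  0.21809697] [[0.982, -0.187, -0.001], [-0.187, -0.982, 0.001], [-0.001, -0.001, -1.0]] [ 0.03  0.54  0.71  1.67 -0.39  1.08 -0.9 ]
punch 256 0.131862643661201 [ 0.51309588 -0.2767644   0.12890948] ((512.4155883789062, -276.62469482421875), 7.276479244232178)
pin 205 0.11338438269739401 [ 0.44300727 -0.26220639  0.11105538] ((442.1459045410156, -261.9991149902344), 7.495852947235107)
block ((477.0705261230469, -269.0312805175781), (50.14551544189453, 113.14031982421875), 78.4861068725586)
wrist (0.7866936326026917, 15, 0.5125, 0.0673)
scene (0.358933687210083, -12, 0.5090999999999999, 0.0735)
side (0.30609989166259766, 30, 0.5156999999999999, 0.0649)
```

move_arm:
  slide:
    - [5.2,-7,0]
    - [5.2,-7,30]
    - [5.2,-7,60]
    - [5.2,-7,90]
    - [5.2,-7,120]
    - [5.2,-7,142]
    - [5.2,-7,142]
    - [5.2,-7,142]
  delta_rot:
    - [0,0,0.01]
    - [0,0,0.01]
    - [0,0,0.01]
    - [0,0,0.01]
    - [0,0,0.01]
    - [0,0,0.01]
    - [0,0,0.01]
    - [0,0,0.01]

```text
time_s: 10.6
tool_pos: [0.5134, -0.2751, 0.0763]
orientation: [-0.0, 0.995, -0.097, -0.001]
contact_force: [0.7, -0.3, 0.7]
gripper_width: 0.0856
gripper_force: 0.0
```

Run:
```python
from h import *
T=tool();print(T[:3,3],T[:3,:3].round(4).tolist(),st()["contact_force"])
```

```text
[ 0.51338068 -0.27507034  0.0762572 ] [[0.9811, -0.1937, -0.0018], [-0.1937, -0.9811, 0.001], [-0.002, -0.0006, -1.0]] [ 0.66003115 -0.34109267  0.70759102]
```

move_arm:
  slide:
    - [-0.7,1.5,0]
    - [-0.7,1.5,0]
    - [-0.7,1.5,0]
    - [-0.7,1.5,0]
    - [-0.7,1.5,0]
    - [-0.7,1.5,0]
    - [-0.7,1.5,0]
    - [-0.7,1.5,0]
  delta_rot:
    - [0,0,0]
    - [0,0,0]
    - [0,0,0]
    - [0,0,0]
    - [0,0,0]
    - [0,0,0]
    - [0,0,0]
    - [0,0,0]
  fingers: 1
  force: 70

```text
time_s: 11.27
tool_pos: [0.5126, -0.2773, 0.0772]
orientation: [-0.0, 0.995, -0.098, 0.0]
contact_force: [-0.5, 3.1, 5.3]
gripper_width: 0.0147
gripper_force: 68.1
```

Run:
```python
from h import *
T=tool();print(T[:3,3],T[:3,:3].round(4).tolist(),st()["contact_force"])
```

```text
[ 0.51255451 -0.27731477  0.07723666] [[0.9809, -0.1946, 0.0008], [-0.1946, -0.9809, 0.0008], [0.0006, -0.0009, -1.0]] [-0.46066479  3.09422568  5.30585006]
```

move_arm:
  slide:
    - [0,0,-15]
    - [0,0,-40]
    - [0,0,-75]
    - [0,0,-106]
    - [-6,-32,-106]
    - [-14,-70,-106]
    - [-22,-110,-106]
    - [-30,-150,-106]
  delta_rot:
    - [0,0,0]
    - [0,0,0]
    - [0,0,0]
    - [0,0,0]
    - [0,0,0]
    - [0,0,0]
    - [0,0,0]
    - [0,0,0]

```text
time_s: 11.93
tool_pos: [0.5115, -0.1237, 0.1827]
orientation: [0.0, 0.995, -0.099, 0.0]
contact_force: [1.2, 0.8, -0.8]
gripper_width: 0.0143
gripper_force: 68.5
```

move_arm:
  slide:
    - [-7,-38,0]
    - [-14,-76,0]
    - [-21,-112,0]
    - [-28,-145,0]
    - [-34,-170,0]
    - [-37,-188,0]
    - [-37,-188,0]
    - [-37,-188,0]
  delta_rot:
    - [0,0,0]
    - [0,0,0]
    - [0,0,0]
    - [0,0,0]
    - [0,0,0]
    - [0,0,0]
    - [0,0,0]
    - [0,0,0]

```text
time_s: 12.6
tool_pos: [0.5121, 0.0677, 0.1824]
orientation: [0.0, 0.995, -0.097, -0.0]
contact_force: [-0.2, -1.1, -1.4]
gripper_width: 0.0144
gripper_force: 68.5
```

Run:
```python
from h import *
import pickle
T=tool();print(T[:3,3],T[:3,:3].round(4).tolist(),st()["contact_force"],st()["gripper_width"])
fs={n:grab(n) for n in("wrist","scene","side")}; pickle.dump(fs,open("f5.pkl","wb"))
tip=T[:3,3]-[0,0,.073]; o=[]
for n,f in fs.items():
    u,v=proj(f,tip); print(n,u,v,proj(f,[.5125,.0673,.028]))
    h=40 if n!="wrist" else 75
    u0,v0=int(max(u-h,0)),int(max(min(v-h,384-2*h),0)); 
    c=f["frame"].copy(); 
    for p,col in((tip,(255,0,0)),([.5125,.0673,.028],(0,255,0))):
        q=proj(f,p); cv2.circle(c,(int(q[0]*4),int(q[1]*4)),4,col,1,cv2.LINE_AA,2)
    o.append(cv2.resize(c[v0:v0+2*h,u0:u0+2*h],(266,266),interpolation=cv2.INTER_CUBIC)); print(u0,v0)
cv2.imwrite("pics/i.png",np.hstack(o))
```

```text
[0.51213069 0.06773787 0.18243093] [[0.9813, -0.1924, -0.0005], [-0.1924, -0.9813, -0.0005], [-0.0004, 0.0006, -1.0]] [-0.16692696 -1.06359542 -1.41822777] 0.014408158750841928
wrist 253.51923015453121 203.46367674031183 [254.19804582 176.98819436]
178 128
scene 219.1306489693634 158.86122012940916 [221.02630498 186.24766511]
179 118
side 244.27706310584202 162.1127347869145 [245.57016111 186.37238996]
204 122
```

View pics/i.png

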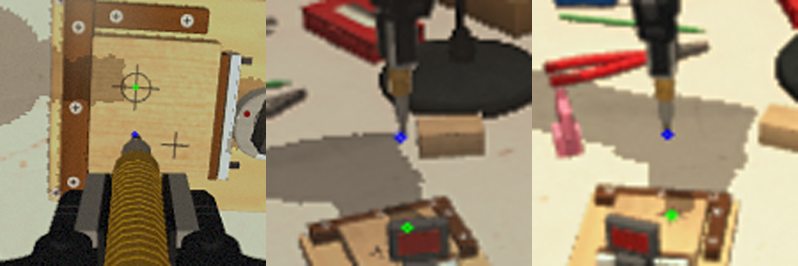

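The wrist tile shows the punch tip at (135,137) matching its predicted spot, with the ringed cross at (137,88) matching the green dot. The other views agree. Descending to just above the mark.

move_arm:
  slide:
    - [0.4,0.4,30]
    - [0.4,0.4,55]
    - [0.4,0.4,70]
    - [0.4,0.4,76]
    - [0.4,0.4,76]
    - [0.4,0.4,76]
  delta_rot:
    - [0,0,0]
    - [0,0,0]
    - [0,0,0]
    - [0,0,0]
    - [0,0,0]
    - [0,0,0]

```text
time_s: 13.25
tool_pos: [0.5131, 0.0653, 0.1073]
orientation: [0.0, 0.995, -0.099, 0.0]
contact_force: [-0.5, -0.1, -0.2]
gripper_width: 0.015
gripper_force: 68.5
```

```bash
cat > look.py <<'E'
from h import *
import sys
T=tool();s=st();print(T[:3,3],T[:3,2].round(4),s["contact_force"],s["gripper_width"])
f=grab("wrist"); c=f["frame"].copy(); m=[.5125,.0673,.028]; u,v=proj(f,m); print(u,v,proj(f,T[:3,3]-[0,0,.073]))
u0,v0=int(u-35),int(v-35); q=proj(f,m)
w=c[v0:v0+70,u0:u0+70]; w=cv2.resize(w,(560,560),interpolation=cv2.INTER_CUBIC); print(u0,v0)
cv2.imwrite(sys.argv[1],w)
E
python3 look.py pics/j.png
```

```text
[0.51305389 0.06530034 0.1072727 ] [ 5.e-04 -4.e-04 -1.e+00] [-0.51640791 -0.12597131 -0.17800663] 0.01496097169622922
251.05673195778522 202.11220835759718 [253.54621281 203.55528947]
216 167
```

View pics/j.png

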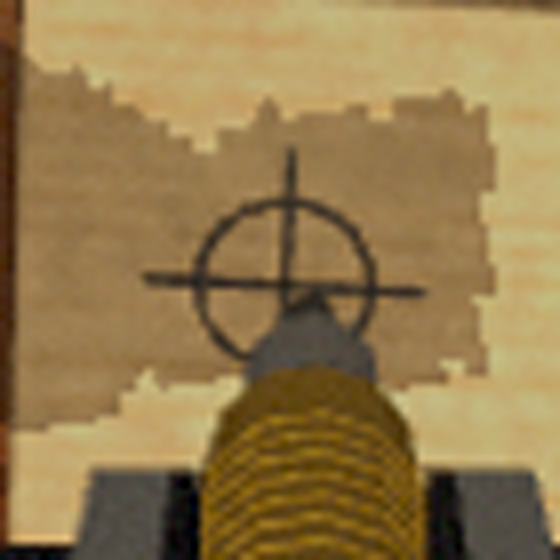

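The crop shows the tip at (308,295) with the cross centre at (289,284), about 1.6 mm off. Correcting that and approaching gently.

move_arm:
  slide:
    - [-0.5,-1,0]
    - [-1,-1.7,2]
    - [-1,-1.7,4]
    - [-1,-1.7,5]
    - [-1,-1.7,5]
    - [-1,-1.7,5]
  delta_rot:
    - [0,0,0]
    - [0,0,0]
    - [0,0,0]
    - [0,0,0]
    - [0,0,0]
    - [0,0,0]

```text
time_s: 13.8
tool_pos: [0.512, 0.0682, 0.1017]
orientation: [0.0, 0.995, -0.098, -0.0]
contact_force: [-0.2, 0.4, -0.7]
gripper_width: 0.0141
gripper_force: 68.5
```

```bash
python3 look.py pics/k.png
```

```text
[0.5119563  0.06822871 0.10173278] [-1.e-04 -0.e+00 -1.e+00] [-0.21227215  0.35250015 -0.6743818 ] 0.014120179895090377
254.70307901502508 202.22663553149397 [253.57257479 203.49395161]
219 167
```

```bash
cat > rel.py <<'E'
from h import *
from scipy.ndimage import map_coordinates
s=st(); T=tool(); f=grab("wrist"); print(s["tool_pos"],s["contact_force"])
g=cv2.cvtColor(f["frame"],cv2.COLOR_BGR2GRAY).astype(float); g=g-cv2.GaussianBlur(g,(0,0),4)
tip=at_z(f,254.5,203.9,T[2,3]-.073); tip=at_z(f,254.5,203.9,max(T[2,3]-.073,.028)); print("tip",tip)
a=np.radians(-15); t=np.linspace(0,2*np.pi,240); l=np.linspace(-.013,.013,100)
pts=np.vstack([.008*np.c_[np.cos(t),np.sin(t)],l[:,None]*[np.cos(a),np.sin(a)],l[:,None]*[-np.sin(a),np.cos(a)]])
K=np.array(f["camera_matrix"]);D=np.array([f["k1"],0,0,0,0.]); Wi=np.linalg.inv(f["W"]); best=[]
for dx in np.arange(-.005,.0051,.00025):
  for dy in np.arange(-.005,.0051,.00025):
    W=np.c_[pts+tip[:2]+[dx,dy],np.full(len(pts),.028),np.ones(len(pts))]
    p=cv2.projectPoints(np.ascontiguousarray((W@Wi.T)[:,:3]).reshape(-1,1,3),np.zeros(3),np.zeros(3),K,D)[0].reshape(-1,2)
    ok=~((p[:,1]>201)&(abs(p[:,0]-254.5)<6+.9*(p[:,1]-203)))
    best.append((map_coordinates(g,[p[ok,1],p[ok,0]],order=1).mean(),dx,dy,ok.mean()))
best.sort(); print(best[:3]); d=np.array([best[0][1],best[0][2],0]); print("cross-tip in tool mm",T[:3,:3].T@d*1000)
E
python3 rel.py
```

```text
[0.51199751 0.06815672 0.10174952] [ 0.43559803 -0.58119383 -1.2614313 ]
tip [0.51157493 0.06756173 0.02874952]
[(np.float64(-46.501734117397184), np.float64(0.000750000000000005), np.float64(-0.0002499999999999959), np.float64(0.615909090909091)), (np.float64(-45.8964279939233), np.float64(0.000750000000000005), np.float64(-0.0004999999999999961), np.float64(0.6204545454545455)), (np.float64(-43.57835954724388), np.float64(0.0005000000000000048), np.float64(-0.0002499999999999959), np.float64(0.6068181818181818))]
cross-tip in tool mm [ 7.84344794e-01  9.90113288e-02 -1.29634885e-05]
```

move_arm:
  slide:
    - [0.7,0,0]
    - [0.7,0,1]
    - [0.7,0,2]
    - [0.7,0,3]
    - [0.7,0,4]
    - [0.7,0,4]
    - [0.7,0,4]
  delta_rot:
    - [0,0,0]
    - [0,0,0]
    - [0,0,0]
    - [0,0,0]
    - [0,0,0]
    - [0,0,0]
    - [0,0,0]

```text
time_s: 14.48
tool_pos: [0.5129, 0.068, 0.0978]
orientation: [-0.0, 0.995, -0.098, 0.0]
contact_force: [0.9, 0.6, 2.1]
gripper_width: 0.0143
gripper_force: 68.6
```

```bash
python3 rel.py; python3 -c "
from h import *
print(st()['contact_force'],tool()[:3,3],tool()[:3,2])"
```

```text
[0.51292328 0.06800741 0.09783702] [0.91099352 0.64026309 2.1280384 ]
tip [0.51355297 0.06721244 0.028     ]
[(np.float64(-47.15402721442757), np.float64(-0.0012499999999999968), np.float64(4.336808689942018e-18), np.float64(0.5295454545454545)), (np.float64(-45.627391279788384), np.float64(-0.0012499999999999968), np.float64(0.00025000000000000456), np.float64(0.5295454545454545)), (np.float64(-44.86321091375145), np.float64(-0.0009999999999999966), np.float64(4.336808689942018e-18), np.float64(0.5409090909090909))]
cross-tip in tool mm [-1.22600308e+00  2.43754251e-01 -5.67856632e-04]
[ 0.54271667 -0.0822213   2.05147358] [0.51289823 0.06795402 0.09784575] [ 4.00077634e-04 -4.44785203e-05 -9.99999919e-01]
```

move_arm:
  slide:
    - [0,0,0.7]
    - [0,0,1.5]
    - [0,0,1.5]
    - [0,0,1.5]
    - [0,0,1.5]
    - [0,0,1.5]
  delta_rot:
    - [0,0,0]
    - [0,0,0]
    - [0,0,0]
    - [0,0,0]
    - [0,0,0]
    - [0,0,0]

```text
time_s: 15.03
tool_pos: [0.5128, 0.068, 0.0963]
orientation: [0.0, 0.995, -0.098, 0.0]
contact_force: [1.4, -0.2, 2.7]
gripper_width: 0.0148
gripper_force: 68.7
```

Run:
```python
from h import *
s=st(); print(s["contact_force"],s["tool_pos"],np.abs(s["joint_vel"]).max(),s["gripper_width"],s["gripper_force"])
f=grab("wrist"); P=cloud(f).reshape(-1,3)
for n in("scene","side","wrist"):
    P=cloud(grab(n)).reshape(-1,3)
    q=P[(np.hypot(P[:,0]-.477,P[:,1]+.006)<.035)&(P[:,2]>.08)&(P[:,2]<.095)]
    if len(q)>5: print("key top",n,len(q),np.median(q,0),np.percentile(q[:,2],95))
s=st(); print(s["contact_force"],s["tool_pos"])
```

```text
[ 1.35796598 -0.17484272  2.71241712] [0.51282257 0.06799792 0.09630932] 0.0006990306310687834 0.014767690218216663 68.70210886001587
key top scene 68 [ 0.47717529 -0.00919229  0.08380379] 0.08637582770082566
key top side 59 [ 0.47742663 -0.00824653  0.08458408] 0.08677538250001877
key top wrist 1092 [ 0.48494638 -0.0079091   0.0851404 ] 0.08658831289351904
[ 0.985467   -0.29792134  2.40923522] [0.51280027 0.06798999 0.09630118]
```

Force (about 3.8 N net of the punch's weight) and height both put the nose about 4.7 mm in; the key is seated and the arm is at rest. Handing in.

```bash
python3 -c "
from plant import ctrl
print(ctrl.job_done())"
```

```text
the job is handed in; nothing more can be done
None
```

I handed the job in: by my measurements the key is down on the square and let go, with the cam turned to its stop. The punch is held upright on the ringed cross, within about 1 mm, its nose about 4.7 mm in. The hand-in gave no verdict, and I had no direct reading of the clamp force or nose travel.

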